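Stage the amber vial rack on the sloping stand

TASK

Put the rack of amber vials with blue caps on the sloping stand, its base flat on the slope and one short end resting against the blue ledge at the bottom, in the middle from left to right. Keep it upright, set it down gently without dropping it, let go, and leave the rack with the red caps where it is.

Things in the scene. Friction and masses are not known exactly. Their poses are not given: they have to be found in the camera images.
- amber_rack: The rack to move: white vial rack on the bench, 100 mm long (x), 44 mm wide (y), frame 34 mm high, with ten amber vials whose blue caps reach 42 mm. One rigid piece, about 0.22 kg; its long sides are flat, to grip across the 44 mm. Origin: centre of the underside; z up. Both ends are alike.
- clear_rack: A bystander: the same white rack with clear vials and red caps, same size and same origin and axes. It must stay where it stands.
- deck: Aluminium deck and blue ledge of a fixed stand. Deck 135 mm long, 114 mm wide, sloping 20 degrees, slippery: a rack let go on it slides down to the ledge. Ledge along the low edge: 18 mm high, 9 mm thick, deck-wide; other edges open. Origin: corner of deck and ledge, mid-width, 30 mm above the bench; x up the slope, y along the ledge, z square off the deck. Low side faces the robot, roughly.
Things that resemble listed ones, but are neither listed nor needed, are in the scene too. Leave any turquoise look-alike of the part that bears deck alone.

How it is judged (in metres and radians):
At the end, for the whole second after the job is handed in: Amber rack released and at rest on the deck: underside within 8 mm of it and parallel within 10 degrees, length along the slope within 12 degrees, lower end within 12 mm of the ledge, within 20 mm of the middle line; red-capped rack within 20 mm of its start (x of amber_rack in the frame of deck between 0.04 and 0.062 m and y of amber_rack in the frame of deck between -0.02 and 0.02 m and z of amber_rack in the frame of deck between -0.005 and 0.008 m and angle between the z axis of amber_rack and the z axis of deck, either way round below 0.175 rad and angle between the x axis of amber_rack and the x axis of deck, either way round below 0.21 rad and linear speed of amber_rack below 0.02 m/s and distance of clear_rack from where it was at the start of the episode below 0.02 m); the robot touches nothing.
It fails at once if the amber rack is dropped: let go and falling faster than 0.7 m/s (a fall of 25 mm) (contact force between amber_rack and the fingers below 0.05 N and linear speed of amber_rack above 0.7 m/s).
It fails at once if the amber rack is tipped by more than 60 degrees (angle between amber_rack's own z axis and vertical above 1.05 rad).
It fails at once if the red-capped rack is pushed more than 30 mm (distance of clear_rack from where it was at the start of the episode above 0.03 m).
It also fails if it takes over 38 s, if anything falls off the work surface, if the arm or the gripper's body presses on something with over 40 N, if the wrist force passes 120 N, or if a joint passes its speed limit or range.

ROBOT

A 6-joint arm with a two-finger parallel gripper is mounted at the origin on the work surface. World frame = base frame: x ahead of the robot, y to its left, z up, the work surface at z = 0. Lengths are in mm, angles in degrees, forces in N, time in s.
With the tool pointing down it reaches from about 300 to 850 mm from the base axis. Payload 4.2 kg.
Tool frame: the origin (TCP) lies at the very end of the fingers, on their centre line; the grasp point (between the pads) lies 19 mm behind it; z points along the fingers, y is the line along which they close (so a half turn about z gives the same grasp; the last joint's range is limited). The gripper opens to 91 mm and grips with 3 to 60 N. Pads are 32 mm wide; open, the fingers measure 118 mm over their backs; the gripper's body (76 mm by 178 mm) begins 60 mm behind the grasp point.
Start: joints at [-75.287, 18.312, 89.639, -0, 72.044, -1.146], TCP at [157.138, -553.128, 213.976] pointing down, gripper open.
Joint ranges: [-177.97, 177.97], [-48.28, 115.42], [12.27, 149.76], [-77.06, 257.06], [2.81, 150.46], [-146.56, 146.56]. Speed limits (degrees/s): [147.25, 147.25, 180, 180, 180, 180].

INTERFACE

Orientations are given as [roll, pitch, yaw] about the fixed x, y, z axes, in that order (R = Rz(yaw) Ry(pitch) Rx(roll)).
In Python, from workcell import * gives the robot as it stands.
- The arm moves only by the tool move_arm, never from a script. Its argument "motion" is a list of rows, each a list of 3 entries, a list of its own where there are three numbers: the finger opening in mm, from 0 to 91.2, then the shift along the world's x, y, z in units of 25 mm (1.0 is 25 mm), then the turn, a rotation vector about the world's x, y, z in units of 4 degrees (1.0 is 4 degrees). In form: [[grip, [x, y, z], [ax, ay, az]], ...]. A call has 1 to 20 rows; each row shifts and turns the commanded pose from where the row before left it; what a row does not reach is not made up. A row lasts 1/12 s, in which the tool goes at most 41.7 mm and 7.16 degrees, less where a joint would pass 70% of its speed; a pose out of reach is approached as far as the arm can. A call with a number of a shift or a turn outside -1 to 1 is refused whole. A call with a gripper value outside its range is refused whole. The fingers move at their own pace and stop on an object; "grip_force" is the grip in N (left out, the last holds). Time passes only in rows, so rows that do not move let the fingers close. It gives the time, the measured TCP pose, the force, the opening and the grip force at its end, in the units of the state.
- state(): the state, without advancing time (a new reading comes with each control period).
- grab_frame(name): name is "scene" or "top" or "wrist"; returns the picture (420x560x3 uint8, blue, green, red); there is no depth.
- camera_info(name): a dict with "fx", "fy", "cx", "cy" (pixels), "k1" (the pictures are not rectified: a ray, as slopes to the right and down, at radius r is drawn at 1 + k1 r^2 times it, then the intrinsics apply), "rvec" (rotation vector, rad) and "tvec" (3), from world to camera coordinates, as OpenCV has them. Camera axes: x right, y down, z forward; pixel columns grow to the right and rows downward; lengths in mm; the calibration is good to about 2 mm. A picture is of the moment at which its call begins: read the wrist's pose just before it. camera_info takes no time and is no camera call; for the wrist camera it gives the pose at the moment of the call.
- job_done(): hands the job in; it is judged then, once.
The state is a dict: "time_s": time; "qpos": joint angles; "qvel": joint speeds; "effort": joint torques, N m; "ee_pos": TCP position; "ee_rot": TCP orientation; "force": force on the tool from outside, world axes, zero at the start; "torque": the same for the moment, N m; "gripper_width": finger opening in mm; "gripper_force": force on a finger pad.
Only numpy, scipy, OpenCV 4.12 (cv2) and the standard library are available. Lean on these libraries where they do the work, as an engineer would, in place of code of your own. Each camera call takes 0.05 s, during which the arm holds its last target. There are 200 camera calls.

## Working session

There is one attempt and no reset: what is moved stays moved. The work goes in short steps, Python scripts to look and compute and a tool call to move; the robot and the scene stay as the last step left them, time stands still between calls to the robot, and variables do not carry over. Pictures are saved under pics/ and viewed, at most 10 in all, crops included, and the job is handed in when it is done.

Besides the shell and the picture viewer there is one more tool, called after "Call:" as name([rows], argument=value, ...), one row to a line, values as JSON. move_arm: Moves the arm, as the interface text tells. Shifts and turns lie within -1 to 1; 1 stands for 25 mm of shift or 4 degrees of turn. Its arguments: {"type":"object","properties":{"motion":{"type":"array","items":{"type":"array"}},"grip_force":{"type":"number"}},"required":["motion"]}

```bash
mkdir -p pics; python3 - <<'E'
from workcell import *
import cv2,numpy as np
for n in("scene","top"):
    cv2.imwrite(f"pics/{n}0.png",grab_frame(n))
    print(n,camera_info(n))
print(state())
E
```

```text
scene {'fx': 494.71580937638385, 'fy': 494.71580937638385, 'cx': 280.8942902702421, 'cy': 215.23568429093427, 'k1': -0.15144280074316077, 'rvec': array([ 1.68470824,  2.03766772, -0.70623837]), 'tvec': array([  27.032004  , -332.78519705, 1525.43567188])}
top {'fx': 498.9692468493221, 'fy': 498.9692468493221, 'cx': 271.436921499007, 'cy': 214.60223813624873, 'k1': 0.027288917794994642, 'rvec': array([ 2.13051947, -2.17487339,  0.15027527]), 'tvec': array([  50.98657661,  470.80983741, 1091.95155606])}
{'time_s': 0.1, 'qpos': array([-7.52860407e+01,  1.83483853e+01,  8.96978078e+01, -1.38978386e-03,
        7.20440909e+01, -1.14729815e+00]), 'qvel': array([-0.07158613, -0.02025654, -0.14214168, -0.05525856,  0.04498793,
       -0.02964921]), 'effort': array([-3.74493120e-04, -4.13332593e+01, -2.32509434e+01,  7.28611811e-02,
        4.22516721e-02, -6.02580599e-05]), 'ee_pos': array([ 157.02104318, -552.68883217,  213.2111688 ]), 'ee_rot': array([-1.79909708e+02, -4.86586642e-04,  1.58616865e+01]), 'force': array([ 0.46102864, -0.16012677, -0.46781426]), 'torque': array([0.02030749, 0.03134989, 0.02543864]), 'gripper_force': 0.0, 'gripper_width': 91.53426279358656}
```

View pics/scene0.png

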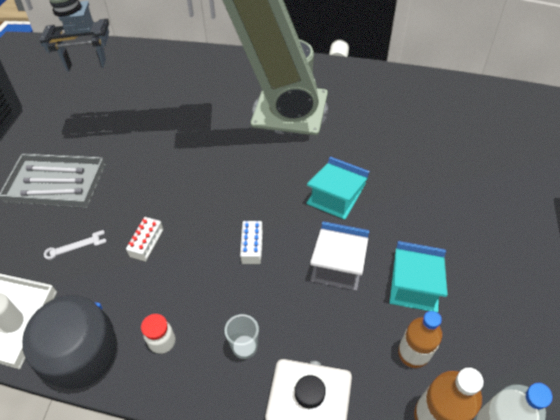

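View pics/top0.png

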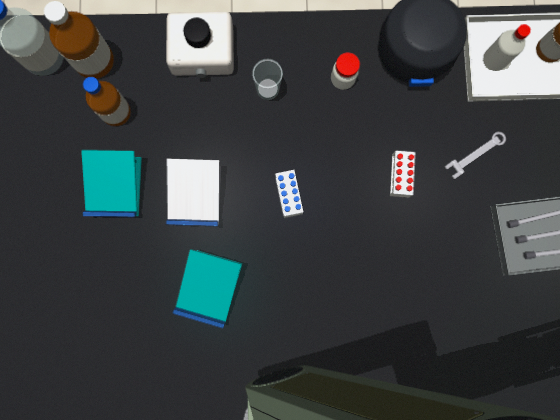

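The scene view shows the blue-capped rack at (252,242), the red-capped one at (145,239), and the white/aluminium deck at (340,250) with its ledge at (343,231). In the top view these are at (289,193), (403,174), (193,190) and (192,222). The turquoise stands are look-alikes.

```bash
cat > h.py <<'E'
from workcell import *
import cv2,numpy as np
def cam(n):
    c=camera_info(n); R=cv2.Rodrigues(np.array(c["rvec"]))[0]
    return dict(K=np.array([[c["fx"],0,c["cx"]],[0,c["fy"],c["cy"]],[0,0,1]]),d=np.array([c["k1"],0,0,0]),R=R,t=np.array(c["tvec"]))
def und(C,p): return cv2.undistortPoints(np.array(p,float).reshape(-1,1,2),C["K"],C["d"]).reshape(-1,2)
def tri(A,pa,B,pb):
    P=lambda C:np.c_[C["R"],C["t"]]
    X=cv2.triangulatePoints(P(A),P(B),und(A,pa).T,und(B,pb).T); return (X[:3]/X[3]).T
def onz(C,p,z):
    u=und(C,p); d=np.c_[u,np.ones(len(u))]@C["R"]; o=-C["R"].T@C["t"]
    return o+d*((z-o[2])/d[:,2:])
def comps(m,amin):
    n,l,s,c=cv2.connectedComponentsWithStats(m.astype(np.uint8))
    return [(c[i],s[i],l==i) for i in range(1,n) if s[i][4]>=amin]
def blue(im):
    h=cv2.cvtColor(im,cv2.COLOR_BGR2HSV); return cv2.inRange(h,(104,110,60),(125,255,255))>0
def white(im):
    h=cv2.cvtColor(im,cv2.COLOR_BGR2HSV); return cv2.inRange(h,(0,0,150),(180,50,255))>0
def near(cs,x,y,r): return [c for c in cs if np.hypot(c[0][0]-x,c[0][1]-y)<r]
E
python3 - <<'E'
from h import *
np.set_printoptions(precision=1,suppress=True)
ims={n:cv2.imread(f"pics/{n}0.png") for n in("scene","top")}
pos={"scene":((252,242),(340,250),(343,231)),"top":((289,193),(193,190),(192,222))}
Q={};L={};C={};CC={}
for n,im in ims.items():
    C[n]=cam(n);b=comps(blue(im),5);w=comps(white(im),300)
    caps=np.array([c[0] for c in near(b,*pos[n][0],28)]);CC[n]=caps
    led=sorted(near(b,*pos[n][2],12),key=lambda c:-c[1][4])[0]
    dk=near(w,*pos[n][1],20)[0]
    f=lambda m:cv2.approxPolyN(cv2.findContours(m.astype(np.uint8),0,1)[0][0],4,ensure_convex=True).reshape(-1,2)
    Q[n]=f(dk[2]);L[n]=f(led[2])
    print(n,len(caps),"deck",Q[n].tolist(),dk[1][4],"ledge",L[n].tolist(),led[1])
m={n:CC[n].mean(0) for n in C}
c=tri(C["scene"],m["scene"],C["top"],m["top"])[0];print("caps",c)
for n in C:
    X=onz(C[n],CC[n],c[2])[:,:2];v=np.linalg.svd(X-X.mean(0))[2][0];print(n,X.mean(0),np.degrees(np.arctan2(v[1],v[0])))
E
```

```text
scene 9 deck [[368, 238], [362, 276], [309, 264], [320, 228]] 1948 ledge [[368, 230], [368, 237], [322, 228], [322, 221]] [322 222  47  15 318]
top 10 deck [[218, 159], [218, 220], [167, 218], [167, 159]] 3114 ledge [[217, 221], [217, 225], [166, 225], [166, 219]] [166 220  52   6 252]
caps [522.2   1.6  34.4]
scene [521.7   2.6] 9.168572796595516
top [522.5   0.6] -169.4039807538073
```

```bash
python3 - <<'E'
from h import *
np.set_printoptions(precision=1,suppress=True)
S=cam("scene");T=cam("top")
X=tri(S,[[362,276],[309,264],[368,230],[322,221]],T,[[167,159],[218,159],[166,225],[217,225]])
print(X)
print("deckcorner z30",onz(S,[[368,237],[321,228]],30))
W=cam("wrist");print("wrist cam pos",-W["R"].T@W["t"],"fwd",W["R"][2],"right",W["R"][0],W["K"][0,0])
E
```

```text
[[597.3 271.8  60.5]
 [593.1 154.8  70.3]
 [452.4 276.3  38.5]
 [449.4 162.7  43.2]]
deckcorner z30 [[467.  278.2  30. ]
 [461.  162.6  30. ]]
wrist cam pos [ 234.7 -531.8  383.5] fwd [-0.3 -0.1 -1. ] right [ 0.3 -1.  -0. ] 316.2154907985943
```

Call:
move_arm([
  [91, [0.5, 0.8, 0.0], [0, 0, -0.1]],
  [91, [0.54, 0.82, 0], [0, 0, -0.1]],
  [91, [0.54, 0.82, 0], [0, 0, -0.1]],
  [91, [0.54, 0.82, 0], [0, 0, -0.1]],
  [91, [0.54, 0.82, 0], [0, 0, -0.1]],
  [91, [0.54, 0.82, 0], [0, 0, -0.1]],
  [91, [0.54, 0.82, 0], [0, 0, -0.1]],
  [91, [0.54, 0.82, 0], [0, 0, -0.1]],
  [91, [0.54, 0.82, 0], [0, 0, -0.1]],
  [91, [0.54, 0.82, 0], [0, 0, -0.1]],
  [91, [0.54, 0.82, 0], [0, 0, -0.1]],
  [91, [0.54, 0.82, 0], [0, 0, -0.1]],
  [91, [0.54, 0.82, 0], [0, 0, -0.1]],
  [91, [0.54, 0.82, 0], [0, 0, -0.1]],
])

```text
time_s: 1.27
ee_pos: [345.4, -265.4, 213.7]
ee_rot: [-180.0, 0.0, 10.2]
force: [0.8, -0.5, -0.9]
gripper_width: 91.1
gripper_force: 0.0
```

Call:
move_arm([
  [91, [0.6, 0.9, 0], [0, 0, 0]],
  [91, [0.6, 0.9, 0], [0, 0, 0]],
  [91, [0.6, 0.9, 0], [0, 0, 0]],
  [91, [0.6, 0.9, 0], [0, 0, 0]],
  [91, [0.6, 0.9, 0], [0, 0, 0]],
  [91, [0.6, 0.9, 0], [0, 0, 0]],
  [91, [0.6, 0.9, 0], [0, 0, 0]],
  [91, [0.6, 0.9, 0], [0, 0, 0]],
  [91, [0.6, 0.9, 0], [0, 0, 0]],
  [91, [0.6, 0.6, 0], [0, 0, 0]],
  [91, [0, 0, 0], [0, 0, 0]],
  [91, [0, 0, 0], [0, 0, 0]],
])

```text
time_s: 2.27
ee_pos: [495.1, -48.5, 213.4]
ee_rot: [180.0, 0.1, 10.4]
force: [-1.0, -0.2, 0.2]
gripper_width: 90.5
gripper_force: 0.0
```

```bash
python3 - <<'E'
from h import *
import pickle
c=cam("wrist");im=grab_frame("wrist");cv2.imwrite("pics/w1.png",im);pickle.dump(c,open("w1.pkl","wb"))
E
```

```text
(no output)
```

View pics/w1.png

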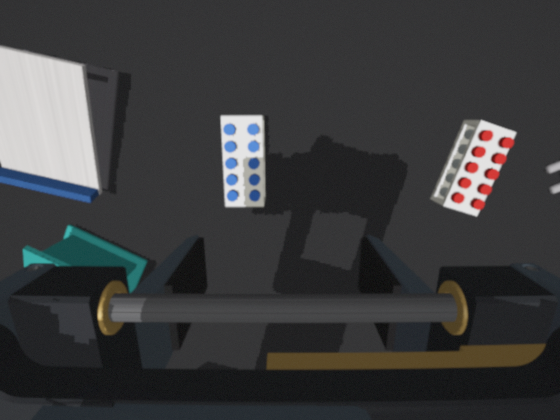

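Call:
move_arm([
  [91, [0.0, 0.8, 0], [0, 0, 0]],
  [91, [0.3, 0.8, 0], [0, 0, 0]],
  [91, [0.5, 0.3, 0], [0, 0, 0]],
  [91, [0, 0, 0], [0, 0, 0]],
  [91, [0, 0, 0], [0, 0, 0]],
])

```text
time_s: 2.73
ee_pos: [514.5, -2.4, 213.8]
ee_rot: [180.0, 0.1, 10.2]
force: [-0.1, -0.2, -0.2]
gripper_width: 91.1
gripper_force: 0.0
```

```bash
python3 - <<'E'
from h import *
import pickle
np.set_printoptions(precision=1,suppress=True)
c=cam("wrist");im=grab_frame("wrist");cv2.imwrite("pics/w2.png",im);pickle.dump(c,open("w2.pkl","wb"))
for n in("w1","w2"):
    print(n,[(k[0].round(1).tolist(),int(k[1][4])) for k in comps(blue(cv2.imread(f"pics/{n}.png")),12)])
print(state()["ee_pos"],state()["ee_rot"])
E
```

```text
w1 [([229.2, 128.9], 85), ([252.7, 128.8], 81), ([253.2, 146.1], 80), ([229.9, 146.3], 85), ([230.7, 162.9], 84), ([253.5, 163.1], 78), ([47.2, 185.6], 1433), ([231.5, 179.3], 81), ([253.8, 179.4], 76), ([232.1, 195.2], 78), ([254.3, 195.3], 79)]
w2 [([268.7, 155.0], 79), ([291.9, 154.8], 75), ([269.0, 171.5], 78), ([291.8, 171.6], 76), ([269.1, 187.6], 76), ([291.6, 187.6], 74), ([83.5, 208.5], 1496), ([269.3, 203.4], 76), ([291.6, 203.3], 75), ([269.8, 218.4], 72), ([291.5, 218.4], 71)]
[514.2  -2.7 213.8] [180.    0.1  10.2]
```

View pics/w2.png

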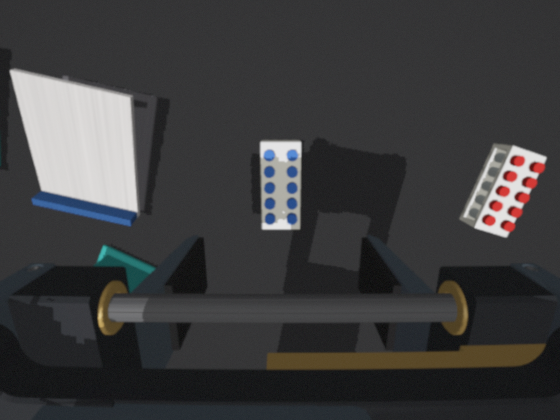

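Wrist views show the rack nearly aligned with the tool, at about (281,187) in the second. The full deck is visible there, with corners near (12,70), (133,95), (138,210) and (33,195).

```bash
python3 - <<'E'
from h import *
import pickle
np.set_printoptions(precision=1,suppress=True)
A,B=[pickle.load(open(f"{n}.pkl","rb")) for n in("w1","w2")]
P={}
for n in("w1","w2"):
    p=np.array([c[0] for c in comps(blue(cv2.imread(f"pics/{n}.png")),12) if c[1][4]<200])
    P[n]=p[np.lexsort((p[:,0]>p[:,0].mean(),np.argsort(np.argsort(p[:,1]))//2))]
X=tri(A,P["w1"],B,P["w2"]);c=X.mean(0);v=np.linalg.svd(X[:,:2]-c[:2])[2][0]
print("caps",c,"yaw",np.degrees(np.arctan(v[1]/v[0])))
S=cam("scene");T=cam("top")
im=cv2.imread("pics/w2.png");w=[k for k in comps(white(im),3000) if k[0][0]<170][0]
q=cv2.approxPolyN(cv2.findContours(w[2].astype(np.uint8),0,1)[0][0],4,ensure_convex=True).reshape(-1,2);print(q.tolist())
l=[k for k in comps(blue(im),600)][0]
lq=cv2.approxPolyN(cv2.findContours(l[2].astype(np.uint8),0,1)[0][0],4,ensure_convex=True).reshape(-1,2);print("ledge",lq.tolist())
# upper corners: y+ (scene 362,276), y- (309,264)
tl,tr=q[np.argmin(q.sum(1))],q[np.argmin(q[:,1]-q[:,0])]
print("upper",tri(S,[[362,276],[309,264]],B,[tl,tr]),tri(T,[[167,159],[218,159]],B,[tl,tr]))
lb=sorted(q.tolist(),key=lambda a:-a[1])[:2];lb.sort()
print("ledge outer-top",tri(S,[[368,230],[322,221]],B,sorted(sorted(lq.tolist(),key=lambda a:-(a[1]-.15*a[0]))[:2])))
print("lower @z30 scene",onz(S,[[368,237],[321,228]],30),"white low w2 @30",onz(B,lb,30))
E
```

```text
caps [522.4   0.   37.8] yaw 10.270903472115396
[[130, 95], [138, 212], [41, 190], [8, 68]]
ledge [[138, 213], [130, 226], [24, 203], [40, 191]]
upper [[599.5 273.5  68.5]
 [593.  154.2  71.8]] [[595.7 268.7  76. ]
 [592.2 156.4  70.6]]
ledge outer-top [[461.3 275.7  53.8]
 [448.6 162.6  42.2]]
lower @z30 scene [[467.  278.2  30. ]
 [461.  162.6  30. ]] white low w2 @30 [[469.1 274.5  30. ]
 [462.6 159.4  30. ]]
```

Call:
move_arm([
  [91, [0.33, 0.11, -0.5], [0, 0, 0]],
  [91, [0, 0, -0.8], [0, 0, 0]],
  [91, [0, 0, -0.9], [0, 0, 0]],
  [91, [0, 0, -0.9], [0, 0, 0]],
  [91, [0, 0, -0.9], [0, 0, 0]],
  [91, [0, 0, -0.9], [0, 0, 0]],
  [91, [0, 0, -0.9], [0, 0, 0]],
  [91, [0, 0, -0.8], [0, 0, 0]],
  [91, [0, 0, -0.7], [0, 0, 0]],
  [91, [0, 0, -0.5], [0, 0, 0]],
  [91, [0, 0, -0.3], [0, 0, 0]],
  [91, [0, 0, 0], [0, 0, 0]],
  [91, [0, 0, 0], [0, 0, 0]],
])

```text
time_s: 3.87
ee_pos: [523.3, 0.8, 11.2]
ee_rot: [180.0, 0.0, 10.2]
force: [-0.5, -0.1, 0.7]
gripper_width: 91.2
gripper_force: 0.0
```

Call:
move_arm([
  [60, [0, 0, 0], [0, 0, 0]],
  [50, [0, 0, 0], [0, 0, 0]],
  [40, [0, 0, 0], [0, 0, 0]],
  [35, [0, 0, 0], [0, 0, 0]],
  [35, [0, 0, 0], [0, 0, 0]],
  [35, [0, 0, 0], [0, 0, 0]],
  [35, [0, 0, 0], [0, 0, 0]],
  [35, [0, 0, 0], [0, 0, 0]],
  [35, [0, 0, 0], [0, 0, 0]],
  [35, [0, 0, 0], [0, 0, 0]],
], grip_force=20)

```text
time_s: 4.7
ee_pos: [523.4, 1.1, 11.6]
ee_rot: [180.0, -0.0, 10.3]
force: [-0.1, 0.8, 1.5]
gripper_width: 43.8
gripper_force: 20.0
```

Gripped (43.8 mm). Lift, carry over the deck, and tilt.

Call:
move_arm([
  [35, [0, 0, 0.2], [0, 0, 0]],
  [35, [0, 0, 0.4], [0, 0, 0]],
  [35, [0, 0, 0.6], [0, 0, 0]],
  [35, [0, 0, 0.7], [0, 0, 0]],
  [35, [0, 0, 0.7], [0, 0, -0.25]],
  [35, [0, 0.2, 0.7], [0, 0, -0.5]],
  [35, [0, 0.4, 0.7], [0, 0, -0.5]],
  [35, [0, 0.6, 0.7], [0, 0, -0.5]],
  [35, [0, 0.7, 0.5], [0, 0, -0.5]],
  [35, [-0.1, 0.7, 0.3], [0, 0, -0.5]],
  [35, [-0.1, 0.7, 0], [0, 0, -0.5]],
  [35, [-0.1, 0.7, 0], [-0.02, -0.5, 0]],
  [35, [-0.1, 0.7, 0], [-0.02, -0.5, 0]],
  [35, [-0.1, 0.7, 0], [-0.02, -0.5, 0]],
  [35, [-0.1, 0.7, 0], [-0.02, -0.5, 0]],
  [35, [-0.1, 0.7, 0], [-0.02, -0.5, 0]],
  [35, [0, 0.7, 0], [-0.02, -0.5, 0]],
  [35, [0, 0.7, 0], [-0.03, -0.5, 0]],
  [35, [0, 0.5, 0], [-0.03, -0.5, 0]],
  [35, [0, 0.3, 0], [-0.03, -0.5, 0]],
])

```text
time_s: 6.37
ee_pos: [505.5, 227.4, 149.6]
ee_rot: [-179.9, -18.1, -2.7]
force: [0.6, -0.7, -2.6]
gripper_width: 44.1
gripper_force: 20.0
```

Call:
move_arm([
  [35, [0, 0, 0], [-0.03, -0.5, 0]],
  [35, [0, 0, 0], [0, 0, 0]],
  [35, [0, 0, 0], [0, 0, 0]],
  [35, [0, 0, 0], [0, 0, 0]],
])

```text
time_s: 6.7
ee_pos: [506.0, 225.9, 149.3]
ee_rot: [180.0, -20.0, -2.8]
force: [-0.7, 0.5, -2.8]
gripper_width: 44.0
gripper_force: 20.0
```

```bash
python3 - <<'E'
from h import *
import pickle
c=cam("wrist");im=grab_frame("wrist");cv2.imwrite("pics/w3.png",im);pickle.dump(c,open("w3.pkl","wb"))
cv2.imwrite("pics/top3.png",grab_frame("top"))
s=grab_frame("scene");cv2.imwrite("pics/s3.png",cv2.resize(s[100:310,230:510],None,fx=2.5,fy=2.5))
E
```

```text
(no output)
```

View pics/w3.png

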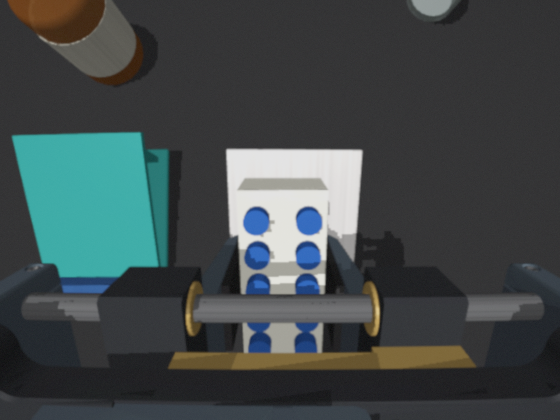

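View pics/s3.png

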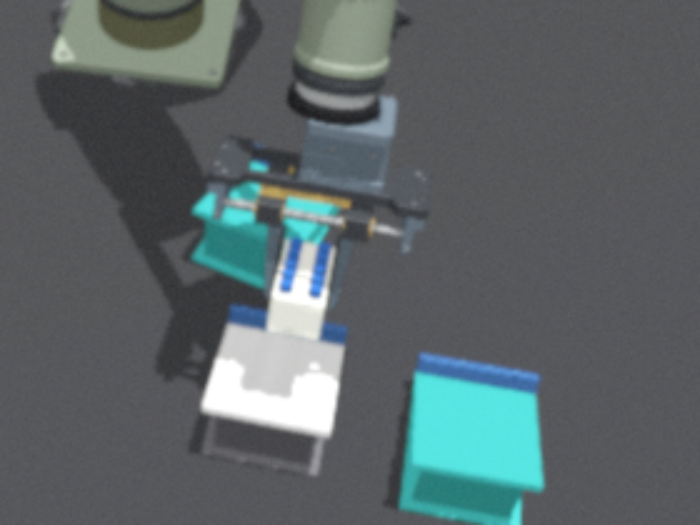

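The wrist view shows the rack held square to the deck, with the deck's top edge from (227,149) to (361,150). The crop shows nothing between the rack and the deck. I'll check the deck's middle line and top edge from here.

```bash
python3 - <<'E'
from h import *
import pickle
np.set_printoptions(precision=1,suppress=True)
B,D=[pickle.load(open(f"{n}.pkl","rb")) for n in("w2","w3")]
p=[[227,149],[361,150]]
print("tri",tri(B,[[10,69],[132,95]],D,p))
U=onz(D,p,76);print("z76",U,U.mean(0),np.degrees(np.arctan2(*(U[0]-U[1])[:2])))
s=state();print(s["ee_pos"],s["ee_rot"])
E
```

```text
tri [[596.5 267.3  75.7]
 [591.6 153.7  71.5]]
z76 [[596.  267.1  76. ]
 [589.8 154.7  76. ]] [592.9 210.9  76. ] 3.197379930319176
[506.4 225.8 149.2] [-180.   -20.    -2.8]
```

Call:
move_arm([
  [35, [0.08, -0.14, -0.3], [0, 0, 0]],
  [35, [0.08, -0.14, -0.5], [0, 0, 0]],
  [35, [0.08, -0.14, -0.6], [0, 0, -0.05]],
  [35, [0, 0, -0.6], [0, 0, 0]],
  [35, [0, 0, -0.5], [0, 0, 0]],
  [35, [0, 0, -0.4], [0, 0, 0]],
  [35, [0, 0, -0.2], [0, 0, 0]],
  [35, [0, 0, 0], [0, 0, 0]],
  [35, [0, 0, 0], [0, 0, 0]],
])

```text
time_s: 7.6
ee_pos: [512.2, 215.6, 71.5]
ee_rot: [180.0, -20.0, -2.9]
force: [0.0, 0.6, -2.2]
gripper_width: 44.1
gripper_force: 20.0
```

Call:
move_arm([
  [35, [0, 0, -0.08], [0, 0, 0]],
  [35, [0, 0, -0.08], [0, 0, 0]],
  [35, [0, 0, -0.08], [0, 0, 0]],
  [35, [0, 0, -0.08], [0, 0, 0]],
  [35, [0, 0, 0], [0, 0, 0]],
  [35, [0, 0, 0], [0, 0, 0]],
])

```text
time_s: 8.1
ee_pos: [511.8, 215.6, 63.4]
ee_rot: [180.0, -20.0, -2.9]
force: [-0.3, 0.5, -2.4]
gripper_width: 43.8
gripper_force: 20.0
```

Call:
move_arm([
  [35, [0, 0, -0.05], [0, 0, 0]],
  [35, [0, 0, -0.05], [0, 0, 0]],
  [35, [0, 0, -0.02], [0, 0, 0]],
  [35, [0, 0, 0], [0, 0, 0]],
  [35, [0, 0, 0], [0, 0, 0]],
])

```text
time_s: 8.52
ee_pos: [511.9, 215.6, 60.4]
ee_rot: [180.0, -20.0, -2.9]
force: [0.3, -0.9, -2.2]
gripper_width: 43.9
gripper_force: 20.0
```

Call:
move_arm([
  [35, [0, 0, -0.04], [0, 0, 0]],
  [35, [0, 0, -0.02], [0, 0, 0]],
  [35, [0, 0, 0], [0, 0, 0]],
  [35, [0, 0, 0], [0, 0, 0]],
])

```text
time_s: 8.85
ee_pos: [511.9, 215.6, 59.1]
ee_rot: [180.0, -20.0, -2.9]
force: [-0.4, -0.1, -2.0]
gripper_width: 44.1
gripper_force: 20.0
```

Call:
move_arm([
  [35, [0, 0, -0.02], [0, 0, 0]],
  [35, [0, 0, -0.02], [0, 0, 0]],
  [35, [0, 0, 0], [0, 0, 0]],
  [35, [0, 0, 0], [0, 0, 0]],
])

```text
time_s: 9.18
ee_pos: [512.0, 215.7, 59.0]
ee_rot: [-180.0, -20.1, -2.9]
force: [-4.2, -1.0, 8.4]
gripper_width: 43.6
gripper_force: 20.0
```

Contact with the deck, with the force along its normal. Release and retreat along the normal.

Call:
move_arm([
  [44, [0, 0, 0], [0, 0, 0]],
  [46, [0, 0, 0], [0, 0, 0]],
  [50, [0, 0, 0], [0, 0, 0]],
  [56, [0, 0, 0], [0, 0, 0]],
  [62, [0, 0, 0], [0, 0, 0]],
  [66, [0, 0, 0], [0, 0, 0]],
  [70, [0, 0, 0], [0, 0, 0]],
  [70, [0, 0, 0], [0, 0, 0]],
  [70, [0, 0, 0], [0, 0, 0]],
  [70, [0, 0, 0], [0, 0, 0]],
  [70, [0, 0, 0], [0, 0, 0]],
], grip_force=5)

```text
time_s: 10.1
ee_pos: [511.9, 215.7, 58.0]
ee_rot: [180.0, -20.0, -2.9]
force: [0.3, 0.5, 1.2]
gripper_width: 69.7
gripper_force: 0.0
```

Call:
move_arm([
  [70, [-0.07, 0, 0.19], [0, 0, 0]],
  [70, [-0.14, 0, 0.38], [0, 0, 0]],
  [70, [-0.2, 0.01, 0.56], [0, 0, 0]],
  [70, [-0.3, 0.01, 0.85], [0, 0, 0]],
  [70, [-0.3, 0.01, 0.85], [0, 0, 0]],
  [70, [-0.3, 0.01, 0.85], [0, 0, 0]],
  [70, [-0.3, 0.01, 0.85], [0, 0, 0]],
  [70, [-0.2, 0.01, 0.56], [0, 0, 0]],
  [70, [0, 0, 0], [0, 0, 0]],
  [70, [0, 0, 0], [0, 0, 0]],
])

```text
time_s: 10.93
ee_pos: [466.6, 217.4, 186.4]
ee_rot: [-179.9, -20.1, -2.9]
force: [-0.1, -0.4, -0.2]
gripper_width: 70.0
gripper_force: 0.0
```

```bash
python3 - <<'E'
from h import *
np.set_printoptions(precision=1,suppress=True)
C=cam("wrist");im=grab_frame("wrist");cv2.imwrite("pics/w4.png",im)
s=grab_frame("scene");cv2.imwrite("pics/s4.png",cv2.resize(s[170:310,270:410],None,fx=4,fy=4))
p=np.array([c[0] for c in comps(blue(im),12) if c[1][4]<400 and 200<c[0][0]<360]);print(p)
E
```

```text
[[268.  177.5]
 [296.2 177.8]
 [268.3 197.2]
 [295.8 197.3]
 [268.5 216.1]
 [295.5 216.2]
 [268.5 234.5]
 [295.2 234.8]
 [268.8 252.2]
 [295.  252.2]
 [320.9 258.1]]
```

View pics/w4.png

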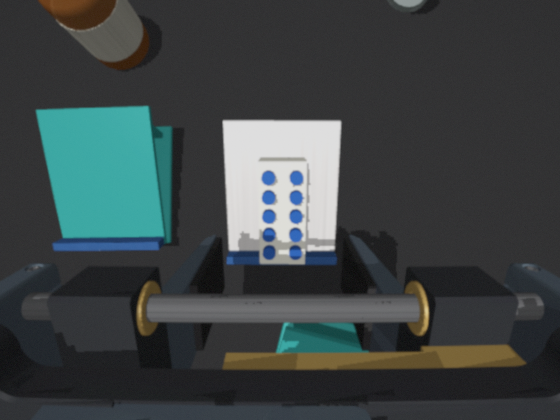

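View pics/s4.png

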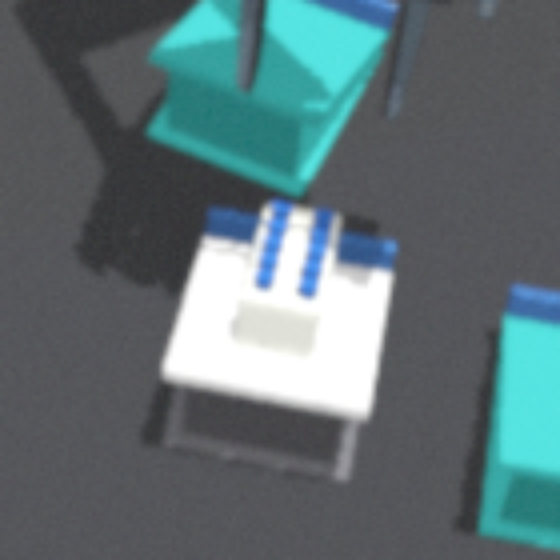

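The rack sits at mid-width, caps around (282,215), with its lower end by the ledge at about (283,262). I'll check its deck coordinates to make sure it isn't perched on the ledge, then hand in.

```bash
python3 - <<'E'
from h import *
np.set_printoptions(precision=1,suppress=True)
C=cam("wrist");p=np.array([[268,177.5],[296.2,177.8],[268.3,197.2],[295.8,197.3],[268.5,216.1],[295.5,216.2],[268.5,234.5],[295.2,234.8],[268.8,252.2],[295,252.2]])
y,a=np.radians([-3,20]);ex=np.array([np.cos(a)*np.cos(y),np.cos(a)*np.sin(y),np.sin(a)]);ey=np.array([-np.sin(y),np.cos(y),0]);M=np.array([ex,ey,np.cross(ex,ey)])
O=np.array([466.2,217.7,29.8])
u=und(C,p);d=(np.c_[u,np.ones(10)]@C["R"])@M.T;o=M@(-C["R"].T@C["t"]-O)
X=o+d*((42-o[2])/d[:,2:]);print(X.mean(0));print(X[[0,1,8,9]])
E
```

```text
[49.9 -1.7 42. ]
[[ 85.3  10.6  42. ]
 [ 85.  -14.1  42. ]
 [ 14.6  10.7  42. ]
 [ 14.7 -13.9  42. ]]
```

```bash
python3 -c "
from workcell import *
print(job_done())"
```

```text
the job is handed in; nothing more can be done
None
```

The blue-capped amber rack is on the sloping deck: its lower end rests against the ledge (measured centre x ≈ 50 mm), it is about 2 mm off the middle line, and it is released with the gripper clear. The red-capped rack was not touched, and the job is handed in.

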